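# Load the wire reel into the winder's reel stand

### The job

A full reel of copper wire and an empty spool lie side by side at the foot of the two sloped gutters of the reel stand. Push the full reel up its gutter with the fingertips, rolling it steadily and without flinging it, until it goes over the crest and settles in the pocket against the end stop, where it cannot roll back; then take the hand away. Do not lift it off the gutter floor, and leave the empty spool and everything else where they are.

Things in the scene. Friction and masses are not known exactly. Their poses are not given: they have to be found in the camera images.
- full_reel: wire reel wound full of copper, 0.4 to 0.6 kg: two round grey flanges 70 mm in diameter, 46 mm wide overall; winding between them 36 mm wide, 64 mm in diameter. Starts in either gutter like a wheel, axle level across it, resting against the toe lip. Origin at its centre; y axis = axle; x, z turn as it rolls. It rolls freely (a few N push it), and back down if let go on the slope.
- empty_spool: the same 70 x 46 mm spool without wire, its bare 30 mm core showing between the flanges; 0.06 kg. It rests in the other gutter against its toe lip, level with the full reel. Origin at its centre, y axis along the axle. Leave alone.
- stand: reel stand, fixed to the bench: plywood base 12 mm thick, 400 mm (x) by 250 mm (y from -170 to +80 mm), carrying two sheet-metal gutters side by side. Origin on the bench between the gutters; x axis level, the way the gutters climb; y to the left of that, z up. Wire guide eyes 71 mm tall stand behind the end stops, at x = 178 mm.
- gutters: the two gutters, part of the stand. Origin on the plane of their sloping floors at the foot, midway between them; x up the slope (10 degrees), y across, z square to the floor. Centre lines at y = +40 and -40 mm; each 50 mm wide inside, side walls 3 mm thick and 14 mm tall. Toe lip: inner face at x = 0, 3 mm thick, 8 mm tall. A reel on the lip has its centre at x = 22, z = 35 mm.
- crest_left (a point): point on the crest of the left gutter (y = +40 mm), mid-width on the floor, 250 mm up the slope from the toe lip. Beyond it the floor bends down by 20 degrees (10 below level) for 62 mm to the end stop, a plate 52 mm tall: the pocket. A reel whose centre is more than 12 mm past the crest rolls on into the pocket by itself.
- crest_right (a point): the same point of the right gutter (y = -40 mm).
- seat_left (a point): where the centre of a 70 mm reel lies when it is seated in the left gutter's pocket, against the end stop: x = 287, y = 40, z = 24 mm in the frame of gutters.
- seat_right (a point): the same for the right gutter (y = -40 mm).
- cone: white plastic winding-mandrel cone, 60 mm wide at the foot, 56 mm tall, standing on its wide end; origin at the centre of its underside. Leave alone.
- bobbin: wound transformer bobbin, 50 x 50 x 50 mm with two square flanges, standing; origin at the centre of its underside. Leave alone.
- coupling_nut: long brass coupling nut, 22 mm across, 32 mm tall, standing; origin at the centre of its underside. Leave alone.
- tape_roll: roll of tape lying flat, 80 mm outer diameter, 19 mm high; origin at the centre of its underside. Leave alone.
- screwdriver: screwdriver lying on the bench; origin under its middle. Leave alone.
- card_stack: three fibreboard cards stacked, 120 x 85 x 9 mm; origin at the centre of the underside. Leave alone.
- nut_cup: small dark steel cup, 64 mm wide, 45 mm tall; origin at the centre of its underside. Leave alone.
There are look-alikes about, which are no part of the job. Leave any green or yellow look-alike of the full_reel alone.

How it is judged:
By the outcome, as a careful person would: the job done as asked, in the order asked, and still so for the second after the job is handed in, with the robot touching nothing.
It also fails if it takes over 38 s, if anything falls off the work surface, if the arm or the gripper's body presses on something with over 40 N, if the wrist force passes 120 N, or if a joint passes its speed limit or range.

### The arm

A 7-joint arm with a two-finger parallel gripper is mounted at the origin on the work surface. World frame = base frame: x ahead of the robot, y to its left, z up, the work surface at z = 0. Lengths are in m, angles in rad, forces in N, time in s.
With the tool pointing down it reaches from about 0.425 to 0.875 m from the base axis. Payload 8.4 kg.
Tool frame: the origin (TCP) lies midway between the tips of the shut fingers; the grasp point (between the pads) lies 19 mm behind it; x points along the fingers, y is the direction in which the jaws open and shut, and the axes are right-handed (so a half turn about x gives the same grasp; the last joint's range is limited). The gripper opens to 87 mm and grips with 3 to 60 N. Pads are 19 mm wide; open, the fingers measure 117 mm over their backs; the gripper's body (75 mm by 190 mm) begins 51 mm behind the grasp point.
Start: joints at [-1.374, 0.333, 0.04, 1.465, -0.013, 1.343, -0.059], TCP at [0.189, 0.622, 0.223] pointing down, gripper open.
Joint ranges: [-2.58, 2.58], [-0.38, 2.09], [-1.3, 1.39], [0.25, 2.4], [-1.5, 4.64], [0.08, 2.09], [-2.65, 2.65]. Speed limits (rad/s): [2.22, 2.22, 2.79, 2.79, 3.14, 3.14, 3.14].

### API

Orientations are given as a rotation vector (axis times angle).
In Python, from bench import arm, imaging gives the robot as it stands.
- The arm moves only by the shell command python3 -m creep 'ROWS' [FORCE]. ROWS is JSON, a list of rows, each a list of 3 entries, a list of its own where there are three numbers: the turn, a rotation vector about the tool's x, y, z in degrees, then the shift along the tool's x, y, z in m, then the closure, from 0 (fully open) to 1 (shut). In form: [[[rx, ry, rz], [tx, ty, tz], claw], ...]. A call has 1 to 5 rows; each row is the pose to reach, as a shift and turn from the pose commanded when the call began, along the tool's axes at that moment; what a row does not reach only later rows make up. A row lasts 1/10 s, in which the tool goes at most 50 mm and 8.59 degrees, less where a joint would pass 70% of its speed; a pose out of reach is approached as far as the arm can. A call with a gripper value outside its range is refused whole. The fingers move at their own pace and stop on an object; FORCE is the grip in N (left out, the last holds). Time passes only in rows, so rows that repeat a pose let the fingers close. It gives the time, the measured TCP pose, the force and the opening at its end, in the units of the state.
- arm.sense(): the state, without advancing time (a new reading comes with each control period).
- imaging.read_camera(name): name is "scene" or "top"; returns a dict with "image" (400x640x3 uint8, red, green, blue), "fx", "fy", "cx", "cy" (pixels), "distortion" ([k1, k2, p1, p2, k3] as OpenCV has them; the pictures are not rectified), "T" (4x4, takes a point from camera to world coordinates). Camera axes: x right, y down, z forward; pixel columns grow to the right and rows downward; lengths in m; the calibration is good to about 2 mm. A picture is of the moment at which its call begins. There is no depth.
- arm.sign_off(): hands the job in, once; it reports no verdict.
The state is a dict: "t": time; "q": joint angles; "qd": joint speeds; "joint_torque": joint torques, N m; "tcp_pos": TCP position; "tool_rot": TCP orientation; "force": force on the tool from outside, world axes, zero at the start; "torque": the same for the moment, N m; "opening": finger opening in m.
Only numpy, scipy, OpenCV 4.12 (cv2) and the standard library are available. Lean on these libraries where they do the work, as an engineer would, in place of code of your own. Each camera call takes 0.05 s, during which the arm holds its last target. There are 200 camera calls.

## Working session

There is one attempt and no reset: what is moved stays moved. The work goes in short steps, Python scripts to look and compute and a shell command to move; the robot and the scene stay as the last step left them, time stands still between calls to the robot, and variables do not carry over. Pictures are saved under pics/ and viewed, about 8 in all and at most 12, crops included, and the job is handed in when it is done.

```bash
mkdir -p pics; ls
python3 - <<'E'
from bench import arm, imaging
import cv2
for n in("scene","top"):
    d=imaging.read_camera(n); cv2.imwrite(f"pics/{n}0.png",d["image"][:,:,::-1])
    print(n,d["fx"],d["fy"],d["cx"],d["cy"],d["distortion"],d["T"])
print(arm.sense())
E
```

```text
pics
scene 381.2932174860366 381.2932174860366 319.80719433058937 198.61852993452123 [0.02899828 0.         0.         0.         0.        ] [[ 0.64540605  0.51997824 -0.55952985  1.03446875]
 [ 0.76357881 -0.4583478   0.45482381 -0.53821207]
 [-0.01996079 -0.72079118 -0.69286481  0.72948935]
 [ 0.          0.          0.          1.        ]]
top 391.5850246750685 391.5850246750685 330.64705162661676 197.33093490921075 [-0.0326442  0.         0.         0.         0.       ] [[ 0.00956878 -0.99115145  0.13239051  0.39949279]
 [-0.99994787 -0.00995613 -0.00226415 -0.11031485]
 [ 0.00356221 -0.13236195 -0.99119505  1.00907904]
 [ 0.          0.          0.          1.        ]]
{'t': 0.1, 'q': array([-1.37415934,  0.33387703,  0.03985659,  1.46619251, -0.01337259,
        1.34331745, -0.05848518]), 'qd': array([ 6.86050355e-04, -1.53747496e-03, -1.19981970e-03,  5.96912177e-04,
       -8.37330897e-04,  3.32188840e-05,  1.31893068e-03]), 'joint_torque': array([ 4.66596888e-03, -6.57812047e+01,  1.34032276e+00, -4.04701996e+01,
       -5.97174349e-02,  4.11209115e-02,  4.15553313e-05]), 'tcp_pos': array([0.18939896, 0.62133655, 0.22171949]), 'tool_rot': array([ 0.2309816 ,  1.55839915, -0.23338514]), 'force': array([-0.05263507, -0.87060153, -0.50699319]), 'torque': array([-0.00141296,  0.0466089 ,  0.00682949]), 'opening': 0.08677241115055648}
```

View pics/scene0.png

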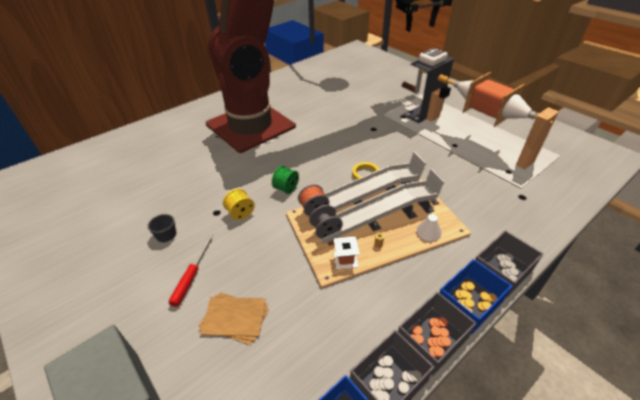

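View pics/top0.png

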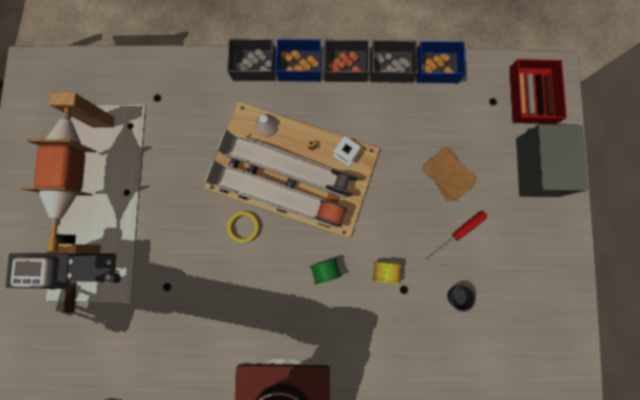

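```bash
cat > h.py <<'E'
import numpy as np, cv2
from bench import arm, imaging
from scipy.optimize import least_squares
from scipy.spatial.transform import Rotation as R
def proj(d,P):
    Ti=np.linalg.inv(d["T"]); K=np.array([[d["fx"],0,d["cx"]],[0,d["fy"],d["cy"]],[0,0,1]])
    return cv2.projectPoints(np.array(P,float).reshape(-1,3),cv2.Rodrigues(Ti[:3,:3])[0],Ti[:3,3],K,np.array(d["distortion"]))[0][:,0]
def cams(): return imaging.read_camera("top"),imaging.read_camera("scene")
def stand(p,P):
    c,s=np.cos(p[2]),np.sin(p[2]); P=np.array(P,float)
    return np.c_[p[0]+c*P[:,0]-s*P[:,1],p[1]+s*P[:,0]+c*P[:,1],P[:,2]]
def tri(ds,px):
    return least_squares(lambda P:np.concatenate([proj(d,P)[0]-q for d,q in zip(ds,px)]),[.6,0,.05])
def copper(d,box):
    x0,y0,x1,y1=box; m=np.zeros(d["image"].shape[:2],bool)
    im=d["image"].astype(int); r,g,b=im[...,0],im[...,1],im[...,2]
    m[y0:y1,x0:x1]=((r>1.7*g)&(r>60))[y0:y1,x0:x1]
    ys,xs=np.nonzero(m); return np.array([xs.mean(),ys.mean()]),len(xs)
E
python3 - <<'E'
from h import *
t,s=cams()
C=[[-.2,.08,.012],[-.2,-.17,.012],[.2,-.17,.012],[.2,.08,.012]]
tp=np.array([[351,235],[380,150],[238,104],[206,187]]); sp=np.array([[289,213],[327,281],[469,234]])
f=least_squares(lambda p:np.r_[(proj(t,stand(p,C))-tp).ravel(),(proj(s,stand(p,C[:3]))-sp).ravel()],[.6,0,1.6])
print(f.x,f.fun.round(1))
a=copper(t,(305,190,355,230)); b=copper(s,(295,180,330,212)); print(a,b)
r=tri((t,s),(a[0],b[0])); print("reel",r.x,r.fun)
c,sn=np.cos(f.x[2]),np.sin(f.x[2]);v=r.x[:2]-f.x[:2];print("in stand",c*v[0]+sn*v[1],-sn*v[0]+c*v[1])
np.save("p.npy",f.x)
o=[]
for n,d,(x,y,w,h) in(("t",t,(195,95,200,150)),("s",s,(280,140,200,150))):
    o.append(cv2.resize(d["image"][y:y+h,x:x+w,::-1],None,fx=4,fy=4,interpolation=cv2.INTER_CUBIC)); cv2.imwrite(f"pics/c{n}.png",o[-1])
E
```

```text
[0.56753467 0.002089   1.25990973] [-0.5  2.6 -0.1 -3.5 -1.4 -3.5 -2.9  1.4 -3.3 -2.5 -4.7  4.3  3.3 -3.2]
(array([331.39312039, 211.07862408]), 407) (array([309.35514019, 193.26168224]), 214)
reel [ 0.48691456 -0.11870874  0.08696036] [ 1.76900484  1.26560468  2.26022483 -0.25344973]
in stand -0.13966894185513154 0.03980303419956534
```

View pics/ct.png

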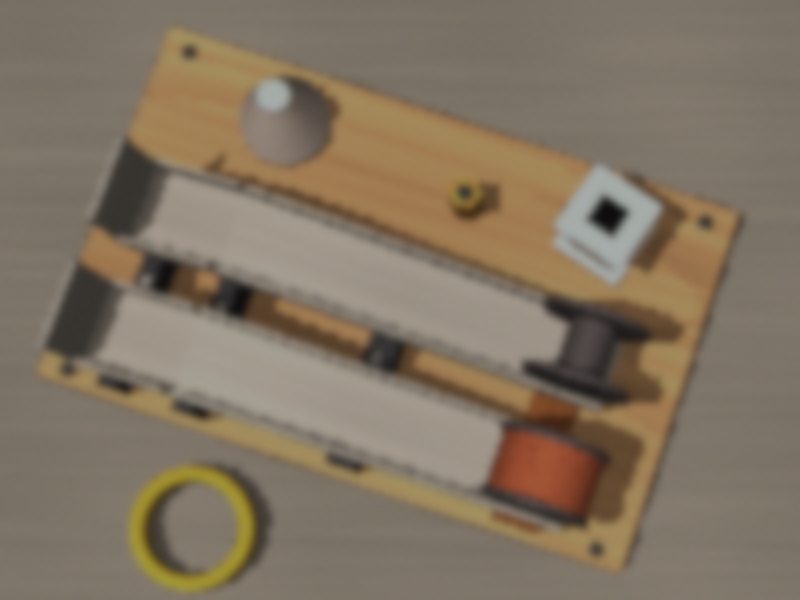

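View pics/cs.png

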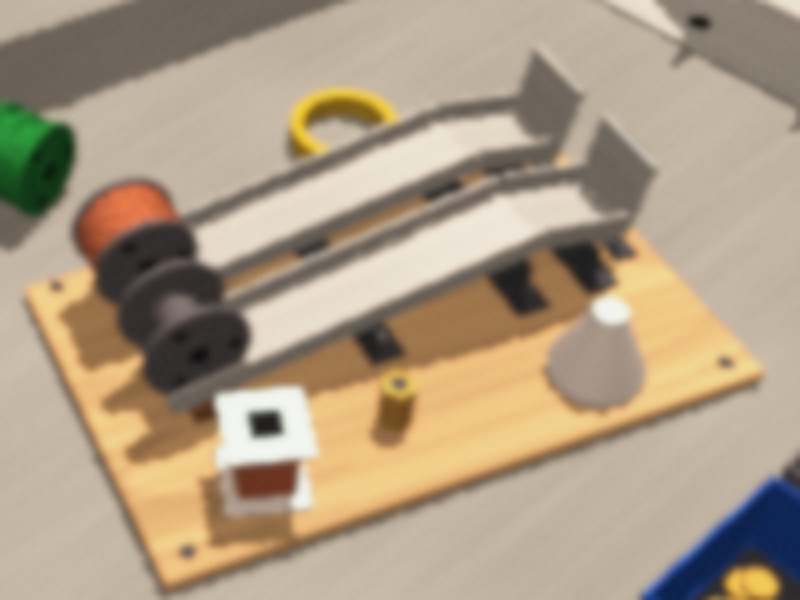

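```bash
cat >> h.py <<'E'
a10=np.radians(10)
def gut(p,G):  # p: x,y,yaw,gx,gz ; gutters frame -> world
    G=np.array(G,float).reshape(-1,3)
    return stand(p,np.c_[p[3]+G[:,0]*np.cos(a10)-G[:,2]*np.sin(a10),G[:,1],p[4]+G[:,0]*np.sin(a10)+G[:,2]*np.cos(a10)])
E
python3 - <<'E'
from h import *
t,s=cams()
C=[[-.2,.08,.012],[-.2,-.17,.012],[.2,-.17,.012],[.2,.08,.012]]
tp=np.array([[350.5,238],[380.5,148],[237.5,102],[205,188]]); sp=np.array([[286.2,213.2],[321.3,287.5],[470.8,233.8]])
G=np.array([[22,17,35],[22,-63,35],[326,66,28],[326,14,28],[326,-14,28],[326,-66,28]])/1e3
gs=np.array([[150,262],[200,355],[540,48],[580,97],[610,118],[657,172]])/4+[280,140]
T=np.array([[326,66,28],[326,14,28],[326,-14,28],[326,-66,28]])/1e3
gt=np.array([[45,350],[83,262],[92,232],[128,138]])/4+[195,95]
f=least_squares(lambda p:np.r_[(proj(t,stand(p,C))-tp).ravel(),(proj(s,stand(p,C[:3]))-sp).ravel(),(proj(s,gut(p,G))-gs).ravel(),(proj(t,gut(p,T))-gt).ravel()],[.6,0,1.26,-.14,.03],loss="soft_l1")
p=f.x; print(p); print(f.fun.round(1))
np.save("p.npy",p)
print("reel",gut(p,[.022,.04,.035]),"crest",gut(p,[.25,.04,0]),"seat",gut(p,[.287,.04,.024]))
for n,d,(x,y,w,h) in(("t",t,(195,95,200,150)),("s",s,(280,140,200,150))):
    im=cv2.resize(d["image"][y:y+h,x:x+w,::-1],None,fx=4,fy=4,interpolation=cv2.INTER_CUBIC)
    def pl(P,c): cv2.polylines(im,[((proj(d,P)+.5-[x,y])*4).astype(int)],False,c,1)
    pl(stand(p,C+C[:1]),(0,255,0))
    for yc in(.04,-.04):
        for e in(-.025,.025):
            pl(gut(p,[[0,yc+e,0],[.25,yc+e,0],[.308,yc+e,-.021],[.326,yc+e,.028]]),(255,0,0))
        pl(gut(p,[[.25,yc-.025,0],[.25,yc+.025,0]]),(255,0,0))
        for e in(-.023,.023):
            th=np.linspace(0,6.29,40); pl(gut(p,np.c_[.022+.035*np.cos(th),0*th+yc+e,.035+.035*np.sin(th)]),(0,255,255))
    cv2.imwrite(f"pics/o{n}.png",im)
a=cv2.imread("pics/ot.png");b=cv2.imread("pics/os.png");cv2.imwrite("pics/o.png",cv2.resize(np.vstack([a,b]),(400,600),interpolation=cv2.INTER_AREA)) if 0 else cv2.imwrite("pics/o.png",np.hstack([a[::1],b])[:, :] if 0 else cv2.resize(np.hstack([a[:,:],b]),(800,300),interpolation=cv2.INTER_AREA))
E
```

```text
[ 5.67146948e-01 -1.08732021e-04  1.25367728e+00 -1.46904875e-01
  1.66731716e-02]
[ 0.5  0.2  0.5 -0.8  0.5 -1.7 -1.   0.1 -1.2 -2.7 -0.6 -2.   0.9 -2.1
  0.2  1.8  0.3  0.7 -1.   0.3 -0.1 -0.9 -1.5  0.2 -1.1 -0.9  0.  -1.7
 -1.6 -0.2  0.4 -3.5 -0.9 -0. ]
reel [[ 0.48819285 -0.11240455  0.0549617 ]] crest [[0.5601053  0.10671038 0.06008522]] seat [[0.57016817 0.13737164 0.09014558]]
```

View pics/os.png

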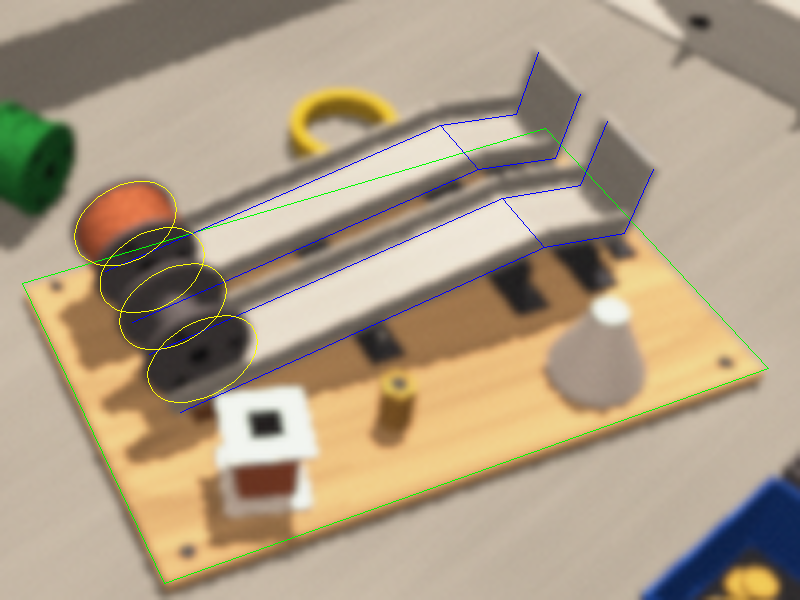

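```bash
cat > st.py <<'E'
from h import *
p=np.load("p.npy"); s=arm.sense(); M=R.from_rotvec(s["tool_rot"]).as_matrix(); q=s["tcp_pos"]
d=np.array([np.cos(p[2]),np.sin(p[2]),0]); lat=np.array([-d[1],d[0],0])
c=gut(p,[.022,.04,.035])[0]
v=q-c; print("t",s["t"],"tcp",q.round(3),"along/lat/up rel reel start mm",(v@d*1e3).round(1),(v@lat*1e3).round(1),(v[2]*1e3).round(1),"force d,lat,z",[round(float(s["force"]@u),1) for u in(d,lat,np.array([0,0,1]))],"open",round(s["opening"],4),"q",s["q"].round(2))
E
cat > goal.py <<'E'
import sys; from st import *
al,la,up=[float(x)/1e3 for x in sys.argv[1:4]]
tgt=c+al*d+la*lat+up*np.array([0,0,1])
for sg in(1,-1):
    x=np.array([0,0,-1.]); z=sg*d; G=np.c_[x,np.cross(z,x),z]
    print(sg,"turn deg",np.degrees(R.from_matrix(M.T@G).as_rotvec()).round(1),"shift tool mm",(M.T@(tgt-q)*1e3).round(0),"tgt",tgt.round(3))
E
python3 goal.py -70 0 150
python3 - <<'E'
from h import *
s=arm.sense()
for n in("top","scene"):print(n,proj(imaging.read_camera(n),[s["tcp_pos"],s["tcp_pos"]+[0,0,.1]]))
print(R.from_rotvec(s["tool_rot"]).as_matrix().round(2))
E
```

```text
t 0.3 tcp [0.189 0.622 0.222] along/lat/up rel reel start mm 604.3 512.7 167.3 force d,lat,z [0.5, 0.5, 1.0] open 0.0872 q [-1.37  0.33  0.04  1.47 -0.01  1.34 -0.06]
1 turn deg [-88.8  -0.    0. ] shift tool mm [  18. -685.  498.] tgt [ 0.466 -0.179  0.205]
-1 turn deg [91.2  0.   0. ] shift tool mm [  18. -685.  498.] tgt [ 0.466 -0.179  0.205]
top [[-39.59519235 350.64083535]
 [-90.67615224 364.30327973]]
scene [[419.39737934  26.53835426]
 [424.43514868  -4.8508779 ]]
[[-0.    0.29  0.96]
 [-0.    0.96 -0.29]
 [-1.   -0.    0.  ]]
```

```bash
python3 -m creep '[[[0,0,0],[-0.03,-0.03,0.025],0.66],[[0,0,0],[-0.045,-0.06,0.06],0.66],[[0,0,0],[-0.05,-0.092,0.095],0.66],[[8,0,0],[-0.05,-0.125,0.13],0.66],[[16,0,0],[-0.05,-0.16,0.165],0.66]]' 10; python3 goal.py -70 0 150
```

```text
t: 0.9
tcp_pos: [0.3015, 0.419, 0.2729]
tool_rot: [0.456, 1.523, -0.454]
force: [1.3, -0.5, 0.1]
opening: 0.055
t 0.9 tcp [0.301 0.419 0.273] along/lat/up rel reel start mm 446.7 343.1 218.0 force d,lat,z [-0.0, -1.4, 0.1] open 0.055 q [-1.19  0.03  0.16  1.72 -0.01  1.39 -0.04]
1 turn deg [-1.051e+02  0.000e+00 -1.000e-01] shift tool mm [  67. -410.  466.] tgt [ 0.466 -0.179  0.205]
-1 turn deg [74.9 -0.  -0. ] shift tool mm [  67. -410.  466.] tgt [ 0.466 -0.179  0.205]
```

```bash
python3 -m creep '[[[8,0,0],[0,-0.022,0.044],0.66],[[16,0,0],[0,-0.044,0.088],0.66],[[24,0,0],[0,-0.066,0.132],0.66],[[32,0,0],[0,-0.09,0.176],0.66],[[40,0,0],[0,-0.115,0.22],0.66]]'; python3 goal.py -70 0 150
```

```text
t: 1.4
tcp_pos: [0.4231, 0.2031, 0.2728]
tool_rot: [0.992, 1.333, -0.991]
force: [-0.0, 0.4, -0.3]
opening: 0.0302
t 1.4 tcp [0.423 0.203 0.273] along/lat/up rel reel start mm 279.5 160.3 217.9 force d,lat,z [0.4, 0.2, -0.3] open 0.0302 q [-0.95 -0.09  0.39  1.82  0.03  1.4  -0.28]
1 turn deg [-1.451e+02  0.000e+00 -1.000e-01] shift tool mm [ 68. -69. 378.] tgt [ 0.466 -0.179  0.205]
-1 turn deg [34.9 -0.  -0. ] shift tool mm [ 68. -69. 378.] tgt [ 0.466 -0.179  0.205]
```

```bash
python3 -m creep '[[[8,0,0],[0,-0.006,0.048],0.66],[[16,0,0],[0,-0.014,0.096],0.66],[[24,0,0],[0.01,-0.024,0.144],0.66],[[32,0,0],[0.025,-0.035,0.19],0.66],[[34.9,0,0],[0.04,-0.046,0.235],0.66]]'; python3 goal.py -70 0 150
```

```text
t: 1.9
tcp_pos: [0.4473, -0.0352, 0.2325]
tool_rot: [1.44, 1.042, -1.437]
force: [1.7, 0.8, -0.6]
opening: 0.0301
t 1.9 tcp [ 0.447 -0.035  0.233] along/lat/up rel reel start mm 60.6 63.0 177.6 force d,lat,z [1.3, -1.4, -0.6] open 0.0301 q [-0.71 -0.15  0.63  1.94  0.09  1.32 -0.42]
1 turn deg [ 1.8e+02 -1.0e-01  1.0e-01] shift tool mm [ 27.  63. 131.] tgt [ 0.466 -0.179  0.205]
-1 turn deg [-0.  -0.1 -0.1] shift tool mm [ 27.  63. 131.] tgt [ 0.466 -0.179  0.205]
```

```bash
python3 -m creep '[[[0,0,0],[0.01,0.02,0.045],0.66],[[0,0,0],[0.02,0.042,0.09],0.66],[[0,0,0],[0.027,0.063,0.134],0.66],[[0,0,0],[0.065,0.063,0.136],0.66],[[0,0,0],[0.1,0.063,0.136],0.66]]'; python3 goal.py -60 0 -5
python3 - <<'E'
from h import *
t,s=cams()
cv2.imwrite("pics/a.png",np.hstack([cv2.resize(d["image"][y:y+120,x:x+130,::-1],(400,369),interpolation=cv2.INTER_CUBIC) for d,x,y in((t,280,140),(s,260,140))]))
E
```

```text
t: 2.4
tcp_pos: [0.4658, -0.1841, 0.1322]
tool_rot: [1.438, 1.041, -1.436]
force: [1.0, 2.0, -0.1]
opening: 0.0293
t 2.4 tcp [ 0.466 -0.184  0.132] along/lat/up rel reel start mm -75.0 -1.1 77.2 force d,lat,z [2.2, -0.4, -0.1] open 0.0293 q [-0.55  0.12  0.9   1.97 -0.1   1.1   0.08]
1 turn deg [-179.9    0.2    0. ] shift tool mm [ 82.  -1. -15.] tgt [ 0.469 -0.169  0.05 ]
-1 turn deg [ 0.1  0.  -0.1] shift tool mm [ 82.  -1. -15.] tgt [ 0.469 -0.169  0.05 ]
```

View pics/a.png

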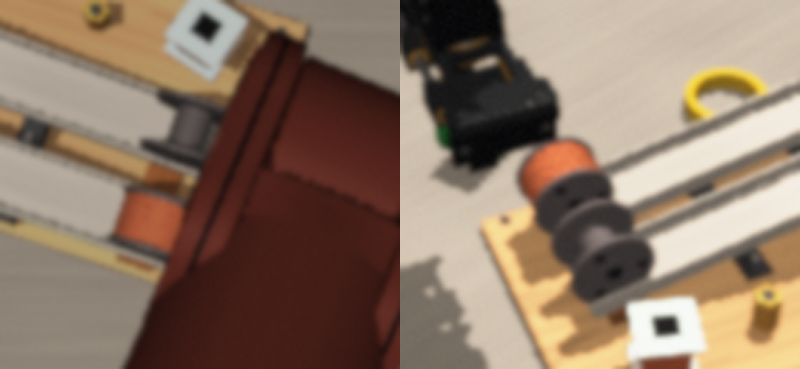

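Run:
```python
from h import *
s=arm.sense(); d=imaging.read_camera("scene"); M=R.from_rotvec(s["tool_rot"]).as_matrix()
P=[s["tcp_pos"]+M@np.array(v) for v in([0,0,0],[-.07,0,0],[-.07,-.095,-.0375],[-.07,.095,-.0375],[-.07,.095,.0375],[0,.03,-.0095],[0,-.03,-.0095])]
print(((proj(d,P)-[260,140])*3.077+[400,0]).round(0))
```

```text
[[473. 144.]
 [466.  72.]
 [473. -10.]
 [562. 139.]
 [456. 169.]
 [498. 165.]
 [473. 117.]]
```

```bash
python3 -m creep '[[[0,0,0],[0.03,-0.001,0],0.66],[[0,0,0],[0.06,-0.001,0],0.66],[[0,0,0],[0.08,-0.001,0],0.66],[[0,0,0],[0.082,-0.001,-0.006],0.66],[[0,0,0],[0.082,-0.001,-0.012],0.66]]'; python3 st.py;  python3 -m creep '[[[0,0,0],[0,0,-0.005],0.66],[[0,0,0],[0,0,-0.01],0.66],[[0,0,0],[0,0,-0.014],0.66],[[0,0,0],[-0.0005,0,-0.018],0.66],[[0,0,0],[-0.001,0,-0.022],0.66]]'; python3 st.py
```

```text
t: 3.05
tcp_pos: [0.4695, -0.1696, 0.0521]
tool_rot: [1.435, 1.045, -1.434]
force: [-0.2, -0.2, 0.3]
opening: 0.0297
t 3.05 tcp [ 0.47  -0.17   0.052] along/lat/up rel reel start mm -60.2 -0.1 -2.8 force d,lat,z [-0.3, 0.1, 0.3] open 0.0297 q [-0.5   0.26  0.86  2.05 -0.24  0.93  0.17]
t: 3.55
tcp_pos: [0.4752, -0.1493, 0.0519]
tool_rot: [1.435, 1.045, -1.435]
force: [-1.9, -2.8, 1.3]
opening: 0.0295
t 3.55 tcp [ 0.475 -0.149  0.052] along/lat/up rel reel start mm -39.1 0.8 -3.0 force d,lat,z [-3.2, 0.9, 1.3] open 0.0295 q [-0.54  0.25  0.85  2.05 -0.24  0.93  0.13]
```

```bash
for i in 1; do python3 -m creep '[[[0,0,0],[-0.001,0,-0.006],0.66],[[0,0,0],[-0.002,0,-0.012],0.66],[[0,0,0],[-0.003,0,-0.018],0.66],[[0,0,0],[-0.004,0,-0.024],0.66],[[0,0,0],[-0.005,0,-0.03],0.66]]'; done; python3 st.py
python3 - <<'E'
from h import *
t,s=cams()
cv2.imwrite("pics/b.png",np.hstack([cv2.resize(d["image"][y:y+120,x:x+130,::-1],(400,369),interpolation=cv2.INTER_CUBIC) for d,x,y in((t,280,140),(s,260,140))]))
E
```

```text
t: 4.05
tcp_pos: [0.4844, -0.1201, 0.0566]
tool_rot: [1.435, 1.046, -1.435]
force: [-1.3, -3.2, 1.4]
opening: 0.03
t 4.05 tcp [ 0.484 -0.12   0.057] along/lat/up rel reel start mm -8.5 1.2 1.7 force d,lat,z [-3.4, 0.2, 1.4] open 0.03 q [-0.59  0.24  0.84  2.05 -0.22  0.94  0.05]
```

View pics/b.png

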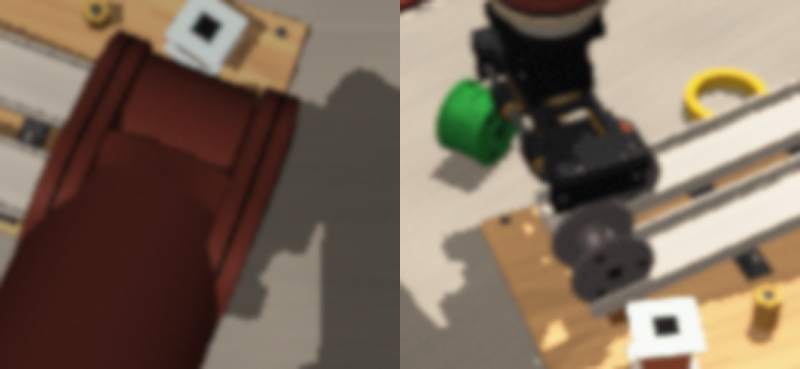

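```bash
python3 -m creep '[[[0,0,0],[-0.0012,0,-0.007],0.66],[[0,0,0],[-0.0025,0,-0.014],0.66],[[0,0,0],[-0.0037,0,-0.021],0.66],[[0,0,0],[-0.005,0,-0.028],0.66],[[0,0,0],[-0.0062,0,-0.035],0.66]]'; python3 st.py; python3 -m creep '[[[0,0,0],[-0.0012,0,-0.007],0.66],[[0,0,0],[-0.0025,0,-0.014],0.66],[[0,0,0],[-0.0037,0,-0.021],0.66],[[0,0,0],[-0.005,0,-0.028],0.66],[[0,0,0],[-0.0062,0,-0.035],0.66]]'; python3 st.py
```

```text
t: 4.65
tcp_pos: [0.4952, -0.0866, 0.0629]
tool_rot: [1.435, 1.046, -1.435]
force: [-0.6, -1.9, 1.5]
opening: 0.0295
t 4.65 tcp [ 0.495 -0.087  0.063] along/lat/up rel reel start mm 26.7 1.4 7.9 force d,lat,z [-2.0, -0.0, 1.5] open 0.0295 q [-0.65  0.24  0.83  2.03 -0.21  0.96 -0.02]
t: 5.15
tcp_pos: [0.5059, -0.0534, 0.0691]
tool_rot: [1.435, 1.045, -1.435]
force: [-0.3, -3.6, 2.2]
opening: 0.0294
t 5.15 tcp [ 0.506 -0.053  0.069] along/lat/up rel reel start mm 61.5 1.6 14.1 force d,lat,z [-3.5, -0.9, 2.2] open 0.0294 q [-0.7   0.24  0.81  2.01 -0.21  0.97 -0.1 ]
```

```bash
python3 -m creep '[[[0,0,0],[-0.0012,0,-0.007],0.66],[[0,0,0],[-0.0025,0,-0.014],0.66],[[0,0,0],[-0.0037,0.001,-0.021],0.66],[[0,0,0],[-0.005,0.001,-0.028],0.66],[[0,0,0],[-0.0062,0.001,-0.035],0.66]]'; python3 -m creep '[[[0,0,0],[-0.0012,0,-0.007],0.66],[[0,0,0],[-0.0025,0,-0.014],0.66],[[0,0,0],[-0.0037,0,-0.021],0.66],[[0,0,0],[-0.005,0,-0.028],0.66],[[0,0,0],[-0.0062,0,-0.035],0.66]]'; python3 st.py
python3 - <<'E'
from h import *
s=imaging.read_camera("scene")
cv2.imwrite("pics/d.png",cv2.resize(s["image"][120:240,260:440,::-1],(800,533),interpolation=cv2.INTER_CUBIC))
E
```

```text
t: 5.65
tcp_pos: [0.5176, -0.0205, 0.0753]
tool_rot: [1.435, 1.045, -1.435]
force: [-0.4, -2.1, 1.6]
opening: 0.0295
t: 6.15
tcp_pos: [0.5283, 0.0129, 0.0815]
tool_rot: [1.435, 1.045, -1.435]
force: [-2.2, -3.1, 1.6]
opening: 0.0296
t 6.15 tcp [0.528 0.013 0.081] along/lat/up rel reel start mm 131.5 1.0 26.5 force d,lat,z [-3.6, 1.1, 1.6] open 0.0296 q [-0.79  0.26  0.78  1.96 -0.22  1.01 -0.22]
```

View pics/d.png

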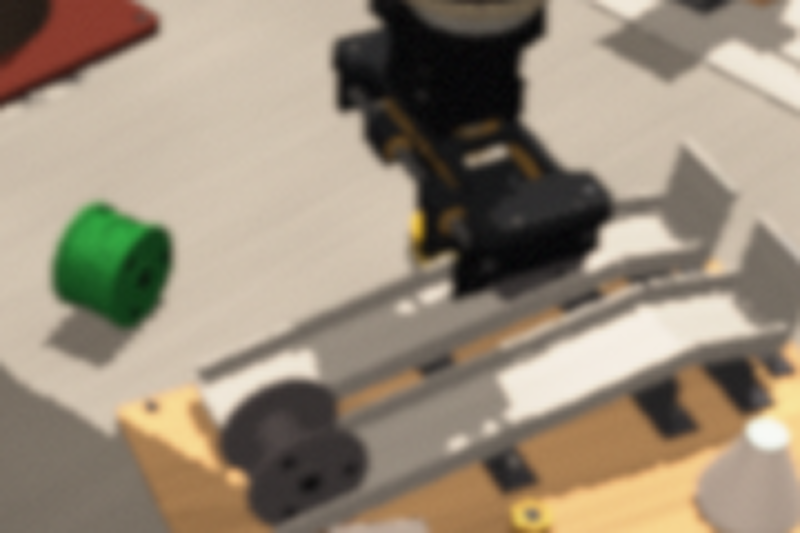

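```bash
python3 -m creep '[[[0,0,0],[-0.0012,0,-0.007],0.66],[[0,0,0],[-0.0025,0,-0.014],0.66],[[0,0,0],[-0.0037,0,-0.021],0.66],[[0,0,0],[-0.005,0,-0.028],0.66],[[0,0,0],[-0.006,0,-0.034],0.66]]'; python3 -m creep '[[[0,0,0],[-0.0009,0,-0.005],0.66],[[0,0,0],[-0.0018,0,-0.010],0.66],[[0,0,0],[-0.0026,0,-0.015],0.66],[[0,0,0],[-0.0033,0,-0.02],0.66],[[0,0,0],[-0.0036,0,-0.024],0.66]]'; python3 st.py
```

```text
t: 6.7
tcp_pos: [0.5388, 0.0455, 0.0875]
tool_rot: [1.435, 1.046, -1.435]
force: [-0.5, -1.7, 1.7]
opening: 0.0295
t: 7.2
tcp_pos: [0.5461, 0.0686, 0.091]
tool_rot: [1.435, 1.046, -1.434]
force: [0.3, 0.3, 1.3]
opening: 0.0299
t 7.2 tcp [0.546 0.069 0.091] along/lat/up rel reel start mm 190.0 1.4 36.0 force d,lat,z [0.4, -0.2, 1.3] open 0.0299 q [-0.85  0.3   0.75  1.89 -0.23  1.04 -0.31]
```

```bash
python3 -m creep '[[[0,0,0],[0,0,-0.003],0.66],[[0,0,0],[0,0,-0.006],0.66],[[0,0,0],[0,0,-0.009],0.66],[[0,0,0],[0,0,-0.012],0.66],[[0,0,0],[0,0,-0.015],0.66]]'; python3 st.py
python3 - <<'E'
from h import *
s=imaging.read_camera("scene")
cv2.imwrite("pics/e.png",cv2.resize(s["image"][120:240,300:480,::-1],(800,533),interpolation=cv2.INTER_CUBIC))
E
```

```text
t: 7.7
tcp_pos: [0.5506, 0.082, 0.0909]
tool_rot: [1.435, 1.045, -1.435]
force: [-1.0, 0.1, 0.3]
opening: 0.0296
t 7.7 tcp [0.551 0.082 0.091] along/lat/up rel reel start mm 204.2 1.3 36.0 force d,lat,z [-0.2, 1.0, 0.3] open 0.0296 q [-0.86  0.31  0.74  1.88 -0.24  1.04 -0.33]
```

View pics/e.png

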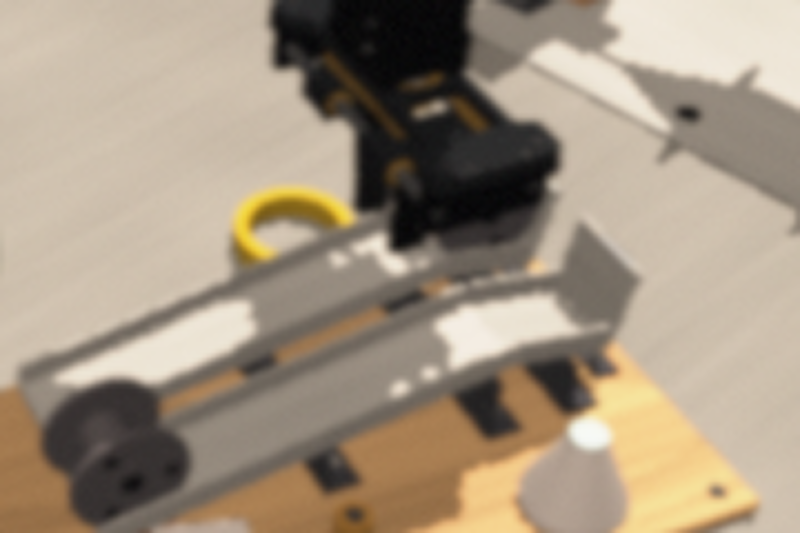

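```bash
python3 -m creep '[[[0,0,0],[0,0,0.015],0.66],[[0,0,0],[0,0,0.035],0.66],[[0,0,0],[-0.03,0,0.06],0.66],[[0,0,0],[-0.07,0,0.09],0.66],[[0,0,0],[-0.11,0,0.12],0.66]]'; python3 -m creep '[[[0,0,0],[-0.02,0,0.045],0.66],[[0,0,0],[-0.03,0,0.09],0.66],[[0,0,0],[-0.03,0,0.14],0.66],[[0,0,0],[-0.03,0,0.18],0.66],[[0,0,0],[-0.03,0,0.18],0.66]]'; python3 st.py
python3 - <<'E'
from h import *
t,s=cams()
cv2.imwrite("pics/f.png",np.vstack([cv2.resize(d["image"][y:y+150,x:x+200,::-1],(400,300),interpolation=cv2.INTER_CUBIC) for d,x,y in((t,195,95),(s,280,140))]))
E
```

```text
t: 8.25
tcp_pos: [0.5119, -0.0358, 0.2016]
tool_rot: [1.435, 1.045, -1.438]
force: [2.1, -0.3, 0.3]
opening: 0.0297
t: 8.75
tcp_pos: [0.4546, -0.2112, 0.231]
tool_rot: [1.443, 1.039, -1.442]
force: [0.0, -0.3, 0.1]
opening: 0.029
t 8.75 tcp [ 0.455 -0.211  0.231] along/lat/up rel reel start mm -104.3 1.2 176.0 force d,lat,z [-0.3, -0.1, 0.1] open 0.029 q [-0.66 -0.02  1.01  1.84  0.02  1.31  0.03]
```

View pics/f.png

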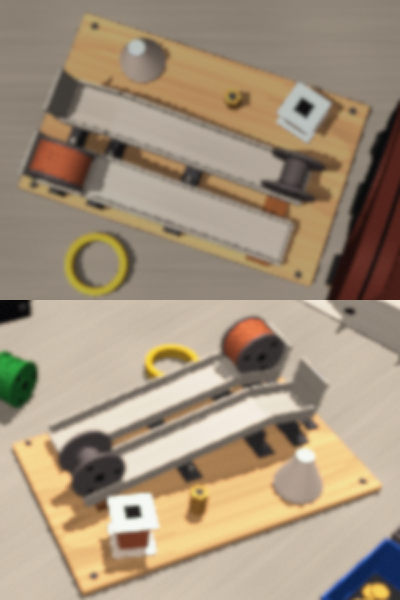

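Run:
```python
from h import *
p=np.load("p.npy")
for i in range(3):
    t=imaging.read_camera("top"); print(copper(t,(200,155,245,195)),proj(t,gut(p,[.287,.04,.024])))
print(arm.sense()["qd"].round(3)); arm.sign_off()
```

```text
(array([224.96296296, 175.64691358]), 405) [[226.24876731 176.39409391]]
(array([225.        , 175.64108911]), 404) [[226.24876731 176.39409391]]
(array([224.97022333, 175.62531017]), 403) [[226.24876731 176.39409391]]
[-0.009  0.006 -0.003 -0.004  0.    -0.001  0.001]
the job is handed in; nothing more can be done
```

I pushed the full reel up the left gutter with the part-open fingertips at about 0.05 to 0.07 m/s. The readings taken after each move showed 2 to 4 N. The reel went over the crest and rolled into the pocket, then I drew the hand back down the slope and well clear. The robot clock read about 9 s at hand-in.

**Last checks:**
- **Seat:** the reel sits against the end stop. Its image centre is within about 1.5 pixels (3 to 4 mm) of the projected seat point.
- **Stillness:** that centre did not move over the three final pictures.
- **Everything else:** the empty spool, cone, bobbin, coupling nut and tape roll look unmoved in the last picture, judged by eye.
- **Not seen:** the gripper hid the reel from the cameras for most of the push, so steady rolling is inferred from the force readings. The stand fit was good only to about 1 to 3 pixels.

No check failed.

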